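# Take the finished boiler valve out of the vise and hold it as it will be fitted

## Task

The finished boiler valve is still gripped in the quick-release vise: slide the moving jaw back at least 3 cm while the valve stays in its place, then lift the valve out. Turn it so that its short copper tail with the big union nut points straight up, the way it goes on under the boiler, and finish while holding it like that, still, with all of it at least 15 cm above the bench and touching nothing but the gripper. Do not let it drop onto the bench, leave the vise open, and leave the jar, the flask and the wrench where they are.

Things in the scene. Friction and masses are not known exactly. Their poses are not given: they have to be found in the camera images.
- vise: Grey drill vise, fixed on a plywood board (170 by 360 mm, 15 mm thick) fixed to the bench. Origin on the bench top, straight below the middle of the place where the valve is gripped. x runs along the 80 mm wide jaws, y is the way the moving jaw opens, z up. Bed 80 mm wide, its top 55 mm above the bench; tops of the jaws 100 mm; end block at y = 146 to 170 mm, 87 mm high.
- vise_jaw (a joint): Opening of the moving jaw along the vise's y: 0 is shut on the valve, 0.060 m fully open; within 2 mm of shut at the start. The quick release is already off: jaw, carriage, screw and T-bar slide together by hand with about 8 to 10 N and stay where left. The groove in the jaw has a lip that reaches 5 mm over the valve body, so it jams if lifted with the jaw shut. The fixed jaw is plain.
- jaw_grip (a point): Point in the block-shaped carriage behind the moving jaw, moving with it, 8 mm below the middle of its flat top; axes as the vise's. The carriage is 44 mm wide (x), 48 mm long (y), centred on this point, its top 93 mm above the bench and 38 mm above the bed: pinch it across the 44 mm from above. The jaw, 80 mm wide and 7 mm higher, begins 18 mm from this point towards the valve.
- valve_body (a point): Centre of the valve's brass body, an eight-sided bar 34 mm across flats, 56 mm long, 0.34 kg in all, standing on the vise bed against the fixed jaw. x runs along it towards the tail, y across, z up as it stands (parallel to the vise's axes). A 28 mm pipe nut ends at x = -46 mm; a flat lever on top, z up to 31 mm, reaches to x = -53 mm. Centre of mass about 10 mm off, towards the tail nut.
- tail_nut (a point): Centre of the brass union nut on the copper tail: hexagon 36 mm across flats, 24 mm long, two flats facing the valve's +y and -y, to be gripped across these from above. z is the tail's axis, out of its open end (in the vise 45 degrees up, towards the valve's +x and +z); y is the valve's y. It lies at x = +66, z = +44 mm from valve_body; in the vise 116 mm above the bench, outside the jaws.
- jar: Bystander: a preserves jar, 68 mm across, 105 mm high, on the bench. Origin at the centre of its underside.
- flask: Bystander: a steel flask, 72 mm across, 190 mm high, on the bench. Origin at the centre of its underside.
- wrench: Bystander: a steel wrench 200 mm long lying on the bench. Origin under its middle, x along it.
There are look-alikes about, which are no part of the job. Leave any black or green look-alike of the part that bears valve_body alone.

How it is judged (in metres and radians):
On the way, in this order (a step that is already met when the one before it is completed fails the run):
1. the moving jaw is slid back 3 cm (28 mm counts) while the valve still sits in its place on the vise bed (value of joint vise_jaw above 0.028 m and z of valve_body in the frame of vise below 0.085 m and horizontal distance between valve_body and vise below 0.03 m), for 0.1 s.
2. the gripper has lifted the valve clear of the jaws (height (world z) of valve_body above 0.125 m and contact force between valve and the fingers above 0.5 N and contact force between valve and vise below 0.3 N), for 0.1 s.
At the end, for the whole second after the job is handed in: the gripper holds the valve still (under 30 mm/s), its tail pointing straight up within 15 degrees, the centre of its body more than 185 mm above the bench (so that its lowest part is about 15 cm up), touching neither the vise nor anything else, and the vise jaw is still open (over 25 mm) (angle between tail_nut's own z axis and vertical below 0.26 rad and height (world z) of valve_body above 0.185 m and contact force between valve and the fingers above 1 N and contact force between valve and vise below 0.3 N and contact force between valve and jar below 0.3 N and contact force between valve and flask below 0.3 N and linear speed of valve below 0.03 m/s and angular speed of valve below 0.15 rad/s and value of joint vise_jaw above 0.025 m); the arm keeps its last pose, push and grip.
It fails at once if the valve falls off the vise towards the bench (its body's centre lower than 50 mm) (height (world z) of valve_body below 0.05 m).
It fails at once if a bystander is knocked about (moved over 3 cm or tipped) (distance of any of jar, flask, wrench from where it was at the start of the episode above 0.03 m or angle between any of jar, flask's own z axis and vertical above 0.4 rad).
It also fails if it takes over 43 s, if anything falls off the work surface, if the arm or the gripper's body presses on something with over 40 N, if the wrist force passes 120 N, or if a joint passes its speed limit or range.

## Robot

A 7-joint arm with a two-finger parallel gripper is mounted at the origin on the work surface. World frame = base frame: x ahead of the robot, y to its left, z up, the work surface at z = 0. Lengths are in mm, angles in rad, forces in N, time in s.
With the tool pointing down it reaches from about 425 to 1025 mm from the base axis. Payload 9.4 kg.
Tool frame: the origin (TCP) lies midway between the tips of the shut fingers; the grasp point (between the pads) lies 19 mm behind it; z points along the fingers, y is the line along which they close (so a half turn about z gives the same grasp; the last joint's range is limited). The gripper opens to 93 mm and grips with 3 to 60 N. Pads are 15 mm wide; open, the fingers measure 128 mm over their backs; the gripper's body (75 mm by 188 mm) begins 65 mm behind the grasp point.
Start: joints at [1.032, 0.599, -0.003, 1.599, 0.002, 0.943, -0.08], TCP at [323.022, -649.062, 218.618] pointing down, gripper open.
Joint ranges: [-2.57, 2.57], [-0.35, 1.97], [-1.29, 1.29], [0.11, 2.56], [-1.05, 4.19], [0.11, 1.86], [-2.63, 2.63]. Speed limits (rad/s): [2.22, 2.22, 3.01, 3.01, 3.14, 3.14, 3.14].

## Interface

Orientations are given as a 3x3 rotation matrix whose columns are the frame's x, y, z axes.
In Python, from plant import move_pose, movel, move_j, grip, pause, inverse_kinematics, snapshot, get_calibration, Unreachable, close_job, current_time, current_q, current_joint_vel, current_joint_efforts, current_position, current_tool_rot, current_wrist_force, current_ft_torque, current_finger_gap, current_grip_force gives the robot as it stands. Calls block until the motion is done:
- move_pose(position, orientation): joint-space move of the TCP to a pose.
- movel(position, vel=150, rot=None, f_stop=None): straight line of the TCP; rot=None keeps the orientation; vel is the mean speed in mm/s. With f_stop (N) it stops when the force on the tool has changed by that much, and returns True; else False.
- move_j(angles): joint-space move.
- grip(opening, grasp_force=None): opening from 0.0 (shut) to 1.0 (fully open); grasp_force is the grip in N (None keeps the last); returns when the fingers have stopped.
- pause(seconds).
- inverse_kinematics(position, orientation): joint angles nearest the present ones, or None.
- snapshot(name): name is "scene" or "top" or "wrist"; returns (picture, depth): 480x640x3 uint8, red, green, blue; 480x640 float32, mm along the optical axis (not along the pixel's ray), 0 where there is no reading.
- get_calibration(name): a dict with "camera_matrix" (3x3 intrinsics, pixels), "k1" (the pictures are not rectified: a ray, as slopes to the right and down, at radius r is drawn at 1 + k1 r^2 times it, then the intrinsics apply), "R" (3x3) and "t" (3): a world point X has camera coordinates R X + t. Camera axes: x right, y down, z forward; pixel columns grow to the right and rows downward; lengths in mm; the calibration is good to about 2 mm. A picture is of the moment at which its call begins: read the wrist's pose just before it. get_calibration takes no time and is no camera call; for the wrist camera it gives the pose at the moment of the call.
A pose or a line that the arm cannot do raises Unreachable and nothing moves.
- close_job(): hands the job in; it is judged then, once.
Readings, each from a call of its own:
- current_time(): time.
- current_q(): joint angles.
- current_joint_vel(): joint speeds.
- current_joint_efforts(): joint torques, N m.
- current_position(): TCP position.
- current_tool_rot(): TCP orientation.
- current_wrist_force(): force on the tool from outside, world axes, zero at the start.
- current_ft_torque(): the same for the moment, N m.
- current_finger_gap(): opening from 0.0 (shut) to 1.0 (fully open).
- current_grip_force(): force on a finger pad.
Only numpy, scipy, OpenCV 4.12 (cv2) and the standard library are available. Lean on these libraries where they do the work, as an engineer would, in place of code of your own. Each camera call takes 0.05 s, during which the arm holds its last target. There are 200 camera calls.

## Working session

There is one attempt and no reset: what is moved stays moved. The work goes in short steps, each a Python script; the robot and the scene stay as the last script left them, time stands still between calls to the robot, and variables do not carry over. Pictures are saved under pics/ and viewed, at most 10 in all, crops included, and the job is handed in when it is done.

```bash
mkdir -p pics; cat > h.py <<'E'
import numpy as np, cv2
from plant import *
def shot(name,fn):
    c=get_calibration(name); im,d=snapshot(name)
    cv2.imwrite('pics/'+fn+'.png',im[:,:,::-1]); np.savez('pics/'+fn+'.npz',im=im,d=d,K=c['camera_matrix'],k1=c['k1'],R=c['R'],t=c['t'])
def cloud(fn):
    z=np.load('pics/'+fn+'.npz'); K,k1,R,t,d=z['K'],float(z['k1']),z['R'],np.ravel(z['t']),z['d']
    v,u=np.mgrid[:480,:640].astype(float)
    p=cv2.undistortPoints(np.stack([u.ravel(),v.ravel()],1)[:,None],K,np.array([k1,0,0,0.]))[:,0]
    X=np.c_[p,np.ones(len(p))]*d.reshape(-1,1)
    W=(X-t)@R
    W[d.ravel()==0]=np.nan
    return W.reshape(480,640,3),z['im']
E
python3 - <<'E'
from h import *
shot('scene','s0'); shot('top','t0'); print(current_time())
for n in('s0','t0'):
    W,im=cloud(n); print(W[::80,::80].round().tolist()[2])
E
```

```text
0.1
[[937.0, -1435.0, -541.0], [813.0, -640.0, 2.0], [711.0, -360.0, 146.0], [511.0, -337.0, 0.0], [424.0, -125.0, 102.0], [209.0, -34.0, 0.0], [58.0, 118.0, 1.0], [-100.0, 271.0, -2.0]]
[[1172.0, 1505.0, -743.0], [856.0, 678.0, 1.0], [850.0, 459.0, 2.0], [847.0, 243.0, -0.0], [842.0, 30.0, 1.0], [838.0, -182.0, 2.0], [835.0, -392.0, 1.0], [831.0, -602.0, 2.0]]
```

View pics/s0.png

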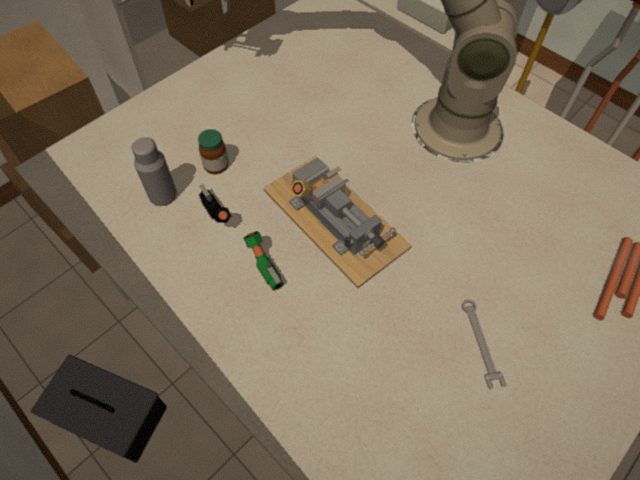

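View pics/t0.png

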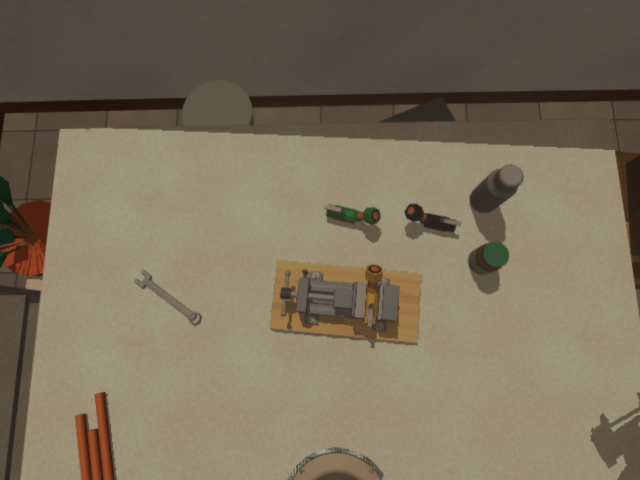

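The top picture shows three candidates: the brass valve in the vise at about (372,295), a green look-alike at (355,214) and a black one at (432,220). I choose the brass one in the vise. Its tail points up in the picture (+x) and the jaw opens to the left (+y).

```bash
python3 - <<'E'
from h import *
W,im=cloud('t0')
reg=np.zeros((480,640),bool); reg[255:350,265:430]=1
def rect(m,n):
    P=W[m&reg][:,:2].astype(np.float32); r=cv2.minAreaRect(P); print(n,len(P),r,np.median(W[m&reg],0).round(1))
z=W[...,2]
rect((z>11)&(z<20),'board'); rect((z>90)&(z<96),'carr'); rect((z>97)&(z<104),'jaws')
rect((z>84)&(z<89.5),'end'); rect(z>107,'nut')
b=cv2.resize(im[255:350,265:430],None,fx=4.8,fy=4.8,interpolation=cv2.INTER_CUBIC); cv2.imwrite('pics/c0.png',b[:,:,::-1])
E
```

```text
board 5373 ((471.0027770996094, -30.595260620117188), (360.4553527832031, 170.3176727294922), 83.89351654052734) [448.7 -31.7  15.2]
carr 468 ((476.8580627441406, -19.458358764648438), (263.10015869140625, 82.4356918334961), 77.34783172607422) [472.6 -26.2  92.9]
jaws 1174 ((456.3600158691406, -86.83633422851562), (116.8199462890625, 99.60761260986328), 84.92826080322266) [ 462.2 -105.2  100.1]
end 537 ((477.0097351074219, -7.3700103759765625), (260.31024169921875, 97.71965789794922), 80.27249908447266) [476.8  67.9  86.7]
nut 296 ((498.29840087890625, -88.32974243164062), (35.77498245239258, 99.39962768554688), 84.56973266601562) [521.5 -89.7 125.7]
```

View pics/c0.png

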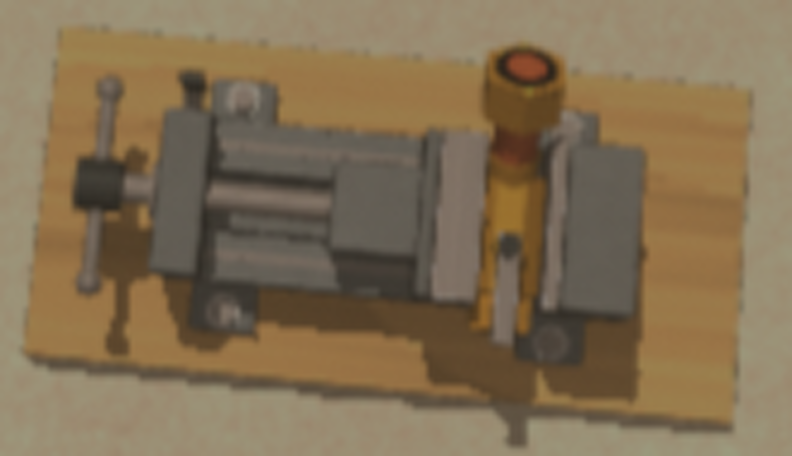

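The crop shows the brass valve in the jaws: nut at crop (525,85), lever at (507,290), carriage at (375,210). It is the right part, and the board measures 360 x 170 at 83.9°. I'll move above the carriage and take one close look.

```bash
cat >> h.py <<'E'
a=np.radians(83.9)
vy=np.array([np.cos(a),np.sin(a),0]); vx=np.array([vy[1],-vy[0],0]); up=np.array([0,0,1.])
def Rd(y): 
    z=-up; return np.stack([np.cross(y,z),y,z],1)
def best(p,y):
    c=[]
    for s in(1,-1):
        q=inverse_kinematics(p,Rd(s*y))
        if q is not None: c.append((np.abs(np.array(q)-current_q()).max(),s))
    print(c); return Rd(min(c)[1]*y)
def vf(P,o): return np.stack([(P-o)@vx,(P-o)@vy,P[...,2]],-1)
E
python3 - <<'E'
from h import *
p=[485,-40,330.]
R=best(p,vx); move_pose(p,R); shot('wrist','w0'); print(current_time(),current_q())
W,im=cloud('w0'); o=np.array([470,-95,0.])
V=vf(W,o); ok=np.isfinite(V[...,2])&(abs(V[...,0])<110)&(abs(V[...,1])<220)
def rng(m,n):
    m=m&ok; 
    if m.sum()<20: print(n,m.sum());return
    print(n,m.sum(),np.percentile(V[m],[1,50,99],axis=0).round(1).tolist())
z=V[...,2]
rng((z>90)&(z<95)&(V[...,1]>20)&(V[...,1]<110),'carr')
rng((z>97)&(z<103)&(V[...,1]>0)&(abs(V[...,0])<45),'mjaw')
rng((z>97)&(z<103)&(V[...,1]<-10)&(abs(V[...,0])<45),'fjaw')
rng((z>84)&(z<90)&(V[...,1]>110),'end')
rng((z>108)&(V[...,0]>35),'nut')
rng((z>100)&(z<108)&(abs(V[...,1])<14)&(V[...,0]<30),'lever')
E
```

```text
[(np.float64(0.6859394707542421), 1), (np.float64(2.6816703881031043), -1)]
2.4333 [ 0.34735677  0.21381174 -0.4583832   1.96659662  0.11274615  0.98602411
 -0.27271903]
carr 1644 [[-28.0, 52.6, 90.3], [-5.8, 73.6, 92.6], [25.4, 94.6, 94.5]]
mjaw 2242 [[-44.3, 5.1, 97.2], [-6.0, 35.9, 99.7], [33.8, 52.8, 102.8]]
fjaw 2303 [[-44.2, -50.1, 97.1], [-5.7, -30.0, 99.5], [32.7, -10.4, 101.3]]
end 2214 [[-44.0, 155.6, 84.2], [-5.9, 169.4, 86.3], [33.0, 217.3, 88.7]]
nut 33922 [[35.8, 4.8, 121.1], [58.7, 77.7, 431.6], [80.2, 90.8, 450.5]]
lever 445 [[-64.0, 3.0, 100.1], [-34.5, 9.3, 103.0], [29.5, 13.8, 107.2]]
```

View pics/w0.png

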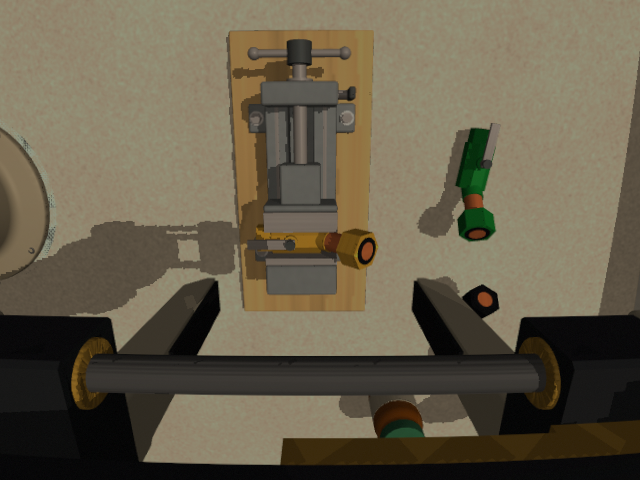

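The wrist picture shows the vise squarely: carriage at (300,183), valve body at (290,242), nut at (360,249). In vise coordinates the carriage's back edge, the jaw edges, the end block and the lever agree with the given sizes to about 1 mm. Next I pinch the carriage and slide it.

```bash
cat >> h.py <<'E'
o=np.array([470,-95,0.])-5.7*vx+9.4*vy   # vise origin
def P(x,y,z): return o+x*vx+y*vy+z*up
E
python3 - <<'E'
from h import *
R=current_tool_rot()
movel(P(0,64,200),rot=Rd(vx)); print(movel(P(0,64,66),vel=100,f_stop=12)); print(current_position(),P(0,64,66))
grip(0.0,40); print(current_finger_gap()*93,current_grip_force(),current_wrist_force())
print(movel(P(0,64+48,66),vel=50,f_stop=70)); print(current_wrist_force(),(current_position()-o)@vy,current_time())
E
```

```text
False
[472.42096344 -21.42332915  66.43997005] [472.13205655 -21.40988969  66.        ]
43.79133422012862 39.99101758003235 [-5.14777523  1.61946956  4.09449236]
False
[-5.61670069 -5.59176241  5.59274303] 110.04105584763964 6.8917
```

```bash
python3 - <<'E'
from h import *
grip(0.8); movel(P(0,112,230),vel=200)
p=P(60,-10,330); R=best(p,vy); move_pose(p,R); shot('wrist','w1'); shot('top','t1'); print(current_time(),current_q())
for n in('w1','t1'):
    W,im=cloud(n); 
    V=vf(W,o); z=V[...,2]; ok=np.isfinite(z)
    def rng(m,n):
        m=m&ok; 
        if m.sum()>20: print(n,m.sum(),np.percentile(V[m],[2,50,98],axis=0).round(1).tolist())
    rng((z>97)&(z<103)&(V[...,1]>25)&(V[...,1]<130)&(abs(V[...,0])<45),'mjaw')
    rng((z>105)&(z<160)&(V[...,0]>42)&(V[...,0]<110)&(abs(V[...,1])<30),'nut')
    rng((z>62)&(z<85)&(V[...,0]<30)&(V[...,0]>-30)&(abs(V[...,1])<17),'body')
E
```

```text
[(np.float64(1.744103132835596), 1), (np.float64(1.1060703806572458), -1)]
9.6917 [ 0.11697964  0.25172017 -0.04263494  1.89701564  0.01235035  0.99491582
 -1.60541152]
mjaw 1678 [[-37.0, 60.4, 97.8], [4.5, 73.5, 99.5], [38.2, 89.1, 101.1]]
nut 1335 [[43.4, -16.3, 112.3], [63.7, 0.5, 126.3], [79.7, 17.8, 136.5]]
body 456 [[-28.9, -16.7, 65.7], [-1.5, -10.7, 81.7], [21.9, 16.9, 84.9]]
mjaw 408 [[-38.4, 60.4, 97.2], [-0.8, 74.3, 100.0], [37.6, 89.3, 102.7]]
nut 230 [[42.4, -17.0, 115.4], [56.4, -0.7, 128.3], [76.7, 18.1, 137.3]]
body 108 [[-28.0, -16.6, 77.4], [-3.7, 10.8, 82.1], [20.7, 16.7, 84.5]]
```

View pics/w1.png

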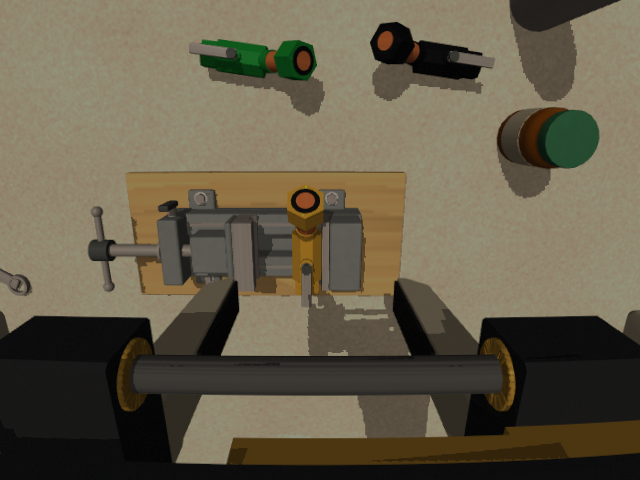

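Jaw now open about 46 mm and the valve is still seated; nut at (305,203), y offset about 0.5 mm. Gripping and lifting.

```bash
python3 - <<'E'
from h import *
from scipy.spatial.transform import Rotation as Ro
R0=Rd(-vy); R1=Ro.from_rotvec(-vy*np.pi/4).as_matrix()@R0
for g in (P(66,10,340),P(100,10,340),P(130,10,330)):
    q=inverse_kinematics(g+19*R1[:,2],R1); print(g.round(),None if q is None else np.round(q,2))
movel(P(66,0.5,200),rot=R0); print(movel(P(66,0.5,97),vel=90,f_stop=10))
grip(0.0,60); print(current_finger_gap()*93,current_grip_force(),current_wrist_force(),current_time())
movel(P(66,3,103),vel=30); movel(P(66,8,190),vel=60); pause(.2)
print(current_finger_gap()*93,current_grip_force(),current_wrist_force(),current_time()); shot('scene','s2')
W,im=cloud('s2'); cv2.imwrite('pics/s2c.png',cv2.resize(im[90:290,230:450],None,fx=2.7,fy=2.7)[:,:,::-1])
E
```

```text
[532. -82. 340.] [-0.56  0.08  0.63  2.47  3.17  0.18  1.49]
[566. -86. 340.] [-0.33  0.13  0.4   2.41  3.17  0.17  1.47]
[596. -89. 330.] [-0.13  0.18  0.19  2.36  3.06  0.18  1.59]
False
35.549945104103394 60.000183418196684 [0.8681734  0.05917134 0.7641678 ] 12.7
35.928255238696686 59.996945197981404 [ 0.19832399 -0.89540306 -3.27589831] 14.8667
```

View pics/s2c.png

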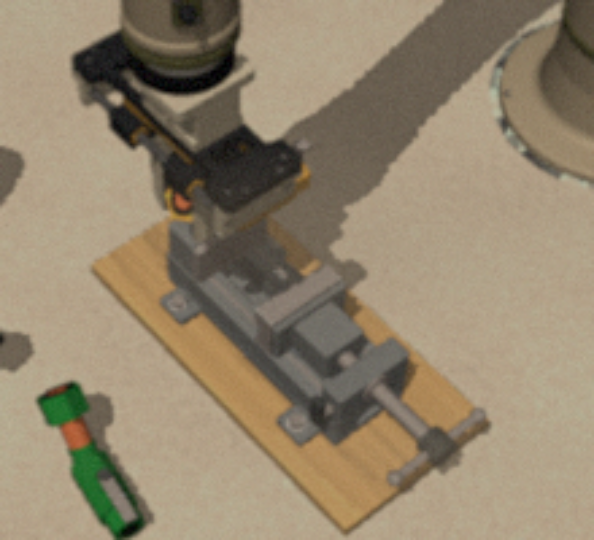

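The crop shows the valve lifted clear below the gripper (3.3 N load), with the vise left open. The IK near the vise flips the wrist, so I scan for a final pose further out without a flip.

```bash
python3 - <<'E'
from h import *
from scipy.spatial.transform import Rotation as Ro
R1=Ro.from_rotvec(-vy*np.pi/4).as_matrix()@Rd(-vy)
for x in (130,180,230,280):
  for z in (300,340,400):
    g=P(x,10,z); q=inverse_kinematics(g+19*R1[:,2],R1); print(g.round(),None if q is None else np.round(q,2))
print(np.round(current_q(),2))
E
```

```text
[596. -89. 300.] [-0.13  0.24  0.19  2.4   3.12  0.28  1.52]
[596. -89. 340.] [-0.14  0.17  0.19  2.34  3.02  0.15  1.63]
[596. -89. 400.] None
[645. -94. 300.] [-0.11  0.3   0.19  2.3   3.18  0.24  1.46]
[645. -94. 340.] [-0.12  0.23  0.19  2.25  3.14  0.12  1.51]
[645. -94. 400.] None
[ 695. -100.  300.] [-0.1   0.35  0.19  2.2   3.27  0.19  1.38]
[ 695. -100.  340.] [-0.27  0.31  0.4   2.16  3.91  0.13  0.73]
[ 695. -100.  400.] [ 0.2   0.22 -0.19  2.06  0.9   0.12 -2.5 ]
[ 745. -105.  300.] [-0.09  0.41  0.19  2.09  3.39  0.15  1.25]
[ 745. -105.  340.] None
[ 745. -105.  400.] [ 0.05  0.28  0.    1.97  0.39  0.11 -2.  ]
[ 0.08  0.42 -0.05  2.05  0.03  0.67 -1.66]
```

```bash
python3 - <<'E'
from h import *
from scipy.spatial.transform import Rotation as Ro
R0=Rd(-vy); R1=Ro.from_rotvec(-vy*np.pi/4).as_matrix()@R0
movel(P(66,8,300),vel=150); 
for x in (330,380,430):
  for z in (350,400,450):
    g=P(x,10,z); q=inverse_kinematics(g+19*R1[:,2],R1)
    if q is not None: print(x,z,np.round(q,2))
g=P(360,10,420); q=inverse_kinematics(g+19*R1[:,2],R1); print(q, current_q())
if q is not None and abs(q[4])<.5 and q[5]>.13:
    movel(P(200,8,350),vel=150); q=inverse_kinematics(g+19*R1[:,2],R1); print(q)
    if abs(q[4])<.5: movel(g+19*R1[:,2],vel=80,rot=R1)
    pause(.3); print('moved',current_time(),current_finger_gap()*93,current_grip_force(),current_wrist_force(),current_position()); shot('scene','s3')
    W,im=cloud('s3'); cv2.imwrite('pics/s3c.png',cv2.resize(im[0:300,50:450],None,fx=2,fy=2)[:,:,::-1])
E
```

```text
330 400 [ 0.02  0.35  0.05  1.87  0.15  0.14 -1.76]
330 450 [ 0.04  0.3   0.01  1.8   0.13  0.25 -1.74]
380 350 [ 0.19  0.47 -0.19  1.81  0.98  0.15 -2.55]
380 400 [ 0.03  0.41  0.03  1.76  0.12  0.19 -1.73]
380 450 [ 0.05  0.37  0.01  1.7   0.11  0.29 -1.72]
430 350 [ 0.04  0.52  0.04  1.7   0.11  0.13 -1.72]
430 400 [ 0.05  0.48  0.02  1.65  0.11  0.23 -1.71]
430 450 [ 0.06  0.44  0.    1.58  0.1   0.34 -1.7 ]
[ 0.03633356  0.36689094  0.02503521  1.7810171   0.12796441  0.21080149
 -1.7353839 ] [ 0.08577306  0.28592047 -0.0443938   1.92873819  0.01560876  0.92845522
 -1.64340313]
[ 0.0317023   0.36685747  0.03149374  1.78130526  0.11559642  0.21029946
 -1.72394031]
moved 19.6333 35.500694651692335 59.99348472882048 [ 0.61322439  0.54134234 -3.87452951] [ 837.70956771 -114.8035855   406.56566499]
```

```bash
python3 - <<'E'
from h import *
shot('wrist','w3')
W,im=cloud('s3'); nut=current_position()-19*current_tool_rot()[:,2]
V=vf(W-nut,np.zeros(3)); h=cv2.cvtColor(im,cv2.COLOR_RGB2HSV)
m=np.isfinite(V[...,2])&(np.linalg.norm(V,axis=-1)<160)&(h[...,1]>110)
print(nut,m.sum())
for a_,b in ((-130,-95),(-95,-80),(-80,-60),(-60,-40),(-40,-20),(-20,0),(0,30)):
    k=m&(V[...,2]>a_)&(V[...,2]<=b)
    if k.sum()>3: print(a_,b,k.sum(),np.percentile(V[k],[5,50,95],axis=0).round().tolist())
E
```

```text
[ 824.35915359 -113.40969167  419.99430694] 1750
-130 -95 123 [[-59.0, 3.0, -113.0], [-49.0, 15.0, -103.0], [-28.0, 18.0, -96.0]]
-95 -80 154 [[-48.0, 2.0, -93.0], [-35.0, 16.0, -87.0], [-12.0, 19.0, -81.0]]
-80 -60 307 [[-36.0, -4.0, -78.0], [-16.0, 13.0, -70.0], [9.0, 19.0, -61.0]]
-60 -40 170 [[-19.0, 3.0, -59.0], [-5.0, 11.0, -51.0], [7.0, 16.0, -41.0]]
-40 -20 16 [[-14.0, 8.0, -40.0], [-8.0, 11.0, -38.0], [3.0, 13.0, -35.0]]
-20 0 56 [[8.0, -18.0, -17.0], [12.0, 5.0, -7.0], [15.0, 25.0, -1.0]]
0 30 327 [[-20.0, -18.0, 4.0], [-3.0, -3.0, 8.0], [12.0, 13.0, 20.0]]
```

View pics/s3c.png

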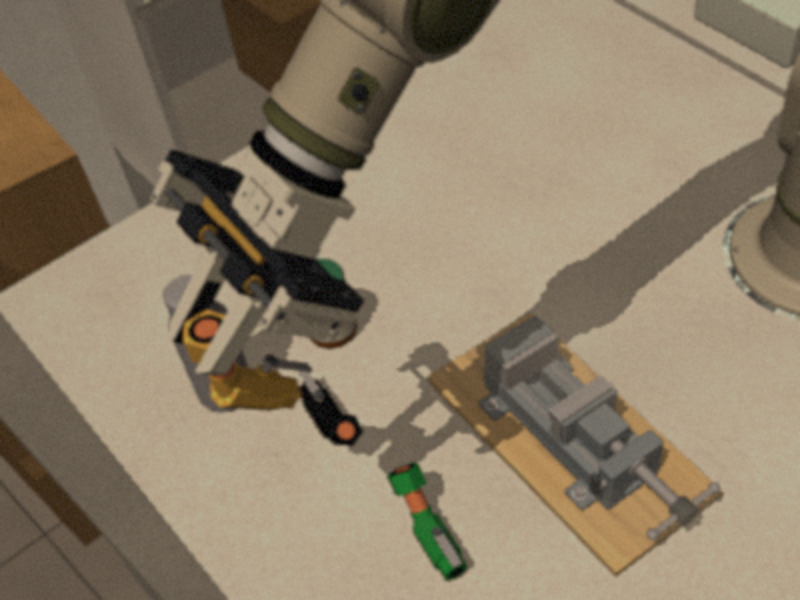

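View pics/w3.png

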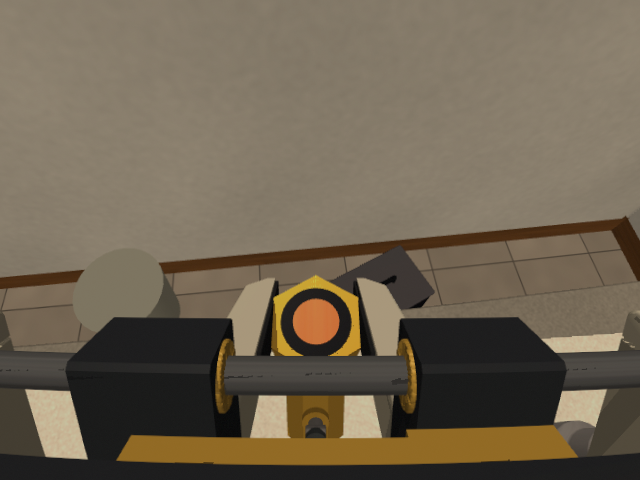

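The nut's open face shows upward at (205,328) in the scene crop. The measured body axis runs at 45° ((-16,-70) to (-49,-103)), so the tail is vertical. The body is about 340 mm up, touching nothing but the gripper, and the vise is open. Handing in.

```bash
python3 - <<'E'
from h import *
print(np.abs(current_joint_vel()).max(),current_time()); print(close_job())
E
```

```text
0.0021324645131743907 19.7333
the job is handed in; nothing more can be done
None
```

I handed the job in at 19.7 s: the jaw is about 46 mm open and the gripper holds the valve still with its tail pointing up, its body about 34 cm above the bench. The jar, flask and wrench were not touched; no verdict came back.

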